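Freshen the scent bowl

TASK

Freshen the scent bowl on the vanity: take the ball-ended wooden stick out of its tumbler, set its ball end down among the wooden beads in the middle of the side of the bowl nearest the robot until it lightly touches the bowl's bottom, and from there stir at least two full turns, clockwise as seen from above, with the ball kept close to the bottom and ploughing through the ring of beads, so that beads all round the bowl are shifted by half a bead or more. Then stand the stick back in its tumbler, ball end down, and let go. Be gentle with the bowl (the stick must never knock or press hard on it), keep your fingers off the beads, spill none, and leave the other toiletries where they are.

Things in the scene. Friction and masses are not known exactly. Their poses are not given: they have to be found in the camera images.
- bowl: white stoneware bowl, round, fixed to the top: outside 144 mm across at the foot, 172 mm at the rim, 65 mm high, wall 5 mm, inner floor flat and 6 mm above its origin, inner floor about 134 mm across. Origin: centre of the underside; axes parallel to the world's, so -x is the side near the robot, +x far, +y left, -y right.
- tumbler: white ceramic tumbler, straight-sided, fixed to the top: 70 mm across outside, 62 mm inside, 100 mm high, inner floor 5 mm above its origin. The stick leans in it. Origin: centre of the underside, z up.
- stick: loose wooden stirring stick: a straight round shaft 12 mm thick with a ball 22 mm across at its lower end, 45 g. Origin: the ball's centre; +z runs along the shaft to its top end, 180 mm from the origin. At the start it leans about 27 degrees from upright in the tumbler, in any direction, the ball on the tumbler's floor, the upper 80 mm or so free above the rim.
- stick_ball (a point): centre of the stick's ball end (ball radius 11 mm)
- stick_top (a point): top end of the stick's shaft, 180 mm from the ball's centre
- bead0: chunky barrel-shaped wooden scent bead, 26 mm thick, 24 mm high, 10 g, loose in the bowl, standing on end at the start. Origin: its middle; z along its length. The seven beads are all alike; this one starts in the middle.
- bead1: chunky barrel-shaped wooden scent bead, 26 mm thick, 24 mm high, 10 g, loose in the bowl, standing on end at the start. Origin: its middle; z along its length. The seven beads are all alike; this one starts in the ring of six around the middle one.
- bead2: chunky barrel-shaped wooden scent bead, 26 mm thick, 24 mm high, 10 g, loose in the bowl, standing on end at the start. Origin: its middle; z along its length. The seven beads are all alike; this one starts in the ring of six around the middle one.
- bead3: chunky barrel-shaped wooden scent bead, 26 mm thick, 24 mm high, 10 g, loose in the bowl, standing on end at the start. Origin: its middle; z along its length. The seven beads are all alike; this one starts in the ring of six around the middle one.
- bead4: chunky barrel-shaped wooden scent bead, 26 mm thick, 24 mm high, 10 g, loose in the bowl, standing on end at the start. Origin: its middle; z along its length. The seven beads are all alike; this one starts in the ring of six around the middle one.
- bead5: chunky barrel-shaped wooden scent bead, 26 mm thick, 24 mm high, 10 g, loose in the bowl, standing on end at the start. Origin: its middle; z along its length. The seven beads are all alike; this one starts in the ring of six around the middle one.
- bead6: chunky barrel-shaped wooden scent bead, 26 mm thick, 24 mm high, 10 g, loose in the bowl, standing on end at the start. Origin: its middle; z along its length. The seven beads are all alike; this one starts in the ring of six around the middle one.
- jar: bystander: small amber glass jar of cream, 52 mm across, 45 mm high, loose. Origin: centre of the underside.
- brush: bystander: wooden nail brush, 90 x 36 mm, 30 mm high, long along its x, loose. Origin: centre of the underside.
- perfume: bystander: amber perfume bottle, 44 mm across, 95 mm high, loose. Origin: centre of the underside.
- shampoo: bystander: grey shampoo bottle, 60 mm across, 190 mm high, loose. Origin: centre of the underside.
- lotion: bystander: white lotion bottle, 56 mm across, 150 mm high, loose. Origin: centre of the underside.
There are look-alikes about, which are no part of the job. What is shaped like the stick but orange or purple is not meant.

How it is judged:
By the outcome, as a careful person would: the job done as asked, in the order asked, and still so for the second after the job is handed in, with the robot touching nothing.
It also fails if it takes over 72 s, if anything falls off the work surface, if the arm or the gripper's body presses on something with over 40 N, if the wrist force passes 120 N, or if a joint passes its speed limit or range.

ROBOT

A 6-joint arm with a two-finger parallel gripper is mounted at the origin on the work surface. World frame = base frame: x ahead of the robot, y to its left, z up, the work surface at z = 0. Lengths are in m, angles in rad, forces in N, time in s.
With the tool pointing down it reaches from about 0.4 to 0.825 m from the base axis. Payload 7 kg.
Tool frame: the origin (TCP) lies at the very end of the fingers, on their centre line; the grasp point (between the pads) lies 19 mm behind it; z points along the fingers, y is the line along which they close (so a half turn about z gives the same grasp; the last joint's range is limited). The gripper opens to 85 mm and grips with 20 to 120 N. Pads are 22 mm wide; open, the fingers measure 114 mm over their backs; the gripper's body (76 mm by 85 mm) begins 54 mm behind the grasp point. The pads swing forward as they close: fully open they stand 13 mm farther back than shut.
Start: joints at [1.577, 0.359, 0.012, 0, -1.224, -0.288], TCP at [0.188, 0.648, 0.231] pointing down, gripper open.
Joint ranges: [-3.07, 3.07], [-1.43, 2.12], [-1.02, 1.25], [-3.03, 1.67], [-3.05, -0], [-3.03, 3.03]. Speed limits (rad/s): [2.39, 2.39, 3.01, 3.14, 3.14, 3.14].

INTERFACE

Orientations are given as [roll, pitch, yaw] about the fixed x, y, z axes, in that order (R = Rz(yaw) Ry(pitch) Rx(roll)).
In Python, from workcell import robot gives the robot as it stands.
- The arm moves only by the tool apply_moves, never from a script. Its argument "targets" is a list of rows, each a list of 3 entries, a list of its own where there are three numbers: the shift along the tool's x, y, z as a fraction of full scale, then the turn, a rotation vector about the tool's x, y, z as a fraction of full scale, then the opening, from -1 (shut) to 1 (fully open). In form: [[[dx, dy, dz], [rx, ry, rz], claw], ...]. A call has 1 to 20 rows; each row is the pose to reach, as a shift and turn from the pose commanded when the call began, along the tool's axes at that moment, turning the shorter way round; what a row does not reach only later rows make up. Full scale, the value 1, is 0.15 m for a shift and 180 degrees for a turn. A row lasts 1/8 s, in which the tool goes at most 62.5 mm and 10.7 degrees, less where a joint would pass 70% of its speed; a pose out of reach is approached as far as the arm can. A call with a number of a shift or a turn outside -1 to 1 is refused whole. A call with a gripper value outside its range is refused whole. The fingers move at their own pace and stop on an object; the grip force is fixed at half the most. Time passes only in rows, so rows that repeat a pose let the fingers close. It gives the time, the measured TCP pose, the force, the opening and the grip force at its end, in the units of the state.
- robot.read_state(): the state, without advancing time (a new reading comes with each control period).
- robot.get_image(name): name is "side" or "top"; returns a dict with "frame" (384x512x3 uint8, blue, green, red), "depth" (384x512 float32, m along the optical axis (not along the pixel's ray), 0 where there is no reading), "K" (3x3 intrinsics, pixels), "xyz" and "attitude" of the camera in the world. Camera axes: x right, y up, looking along -z (the intrinsics and any distortion apply to the point x, -y, -z); pixel columns grow to the right and rows downward; lengths in m; the calibration is good to about 2 mm. A picture is of the moment at which its call begins.
- robot.sign_off(): hands the job in; it is judged then, once.
Trained networks look in the newest picture that a camera, given by its name, has taken for a name from the list of things; names that differ only in an ending like _2 or _b are one class to them, and where a whole thing is asked for, a point or a joint stands for the part that bears it (a point fixed in the world has none). Each returns a list of dicts, best first, with "confidence" (0 to 1); they miss things now and then, are a little off and sometimes report something else, mostly with a low value. They report only what shows in the picture. A call takes as long as a camera call. They do not tell look-alikes from the thing itself.
- robot.silhouettes(camera, name): "pixels" (384x512 bool, what is visible of it) and "bbox" ([left, top, width, height] in pixels, round what is visible of it).
The state is a dict: "t": time; "joint_pos": joint angles; "qd": joint speeds; "joint_torque": joint torques, N m; "position": TCP position; "eef_rot": TCP orientation; "contact_force": force on the tool from outside, world axes, zero at the start; "torque": the same for the moment, N m; "opening": opening from 0.0 (shut) to 1.0 (fully open); "finger_force": force on a finger pad.
Only numpy, scipy, OpenCV 4.12 (cv2) and the standard library are available. Lean on these libraries where they do the work, as an engineer would, in place of code of your own. Each camera call takes 0.05 s, during which the arm holds its last target. There are 200 camera calls.

## Working session

There is one attempt and no reset: what is moved stays moved. The work goes in short steps, Python scripts to look and compute and a tool call to move; the robot and the scene stay as the last step left them, time stands still between calls to the robot, and variables do not carry over. Pictures are saved under pics/ and viewed, at most 10 in all, crops included, and the job is handed in when it is done.

Besides the shell and the picture viewer there is one more tool, called after "Call:" by a JSON object that holds its "api" and its "payload". apply_moves: Moves the arm, as the interface text tells. Shift numbers are shares of 0.15 m and turn numbers shares of 180 degrees, none past 1 either way. Its arguments: {"type":"object","properties":{"targets":{"type":"array","items":{"type":"array"}}},"required":["targets"]}

```bash
mkdir -p pics; ls
python3 - <<'E'
from workcell import robot
import cv2,numpy as np,pickle
s=robot.read_state();print(s)
for c in("top","side"):
    im=robot.get_image(c);cv2.imwrite(f"pics/{c}0.png",im["frame"]);pickle.dump(im,open(f"{c}0.pkl","wb"))
    print(c,im["K"],im["xyz"],im["attitude"],{k for k in im})
    for n in("stick","bowl","tumbler","bead0","stick_ball","stick_top"):
        for d in robot.silhouettes(c,n): print(c,n,round(d["confidence"],2),d["bbox"],d["pixels"].sum())
E
```

```text
pics
{'t': 0.0, 'joint_pos': array([ 1.57709679e+00,  3.59405716e-01,  1.10428289e-02, -3.40854710e-04,
       -1.22411319e+00, -2.88088162e-01]), 'qd': array([ 0.00028003, -0.00012839,  0.00134834, -0.00062926,  0.00040532,
        0.00107124]), 'joint_torque': array([ 1.91979743e-04, -5.83318877e+01,  2.93414086e+01,  6.93625331e+00,
       -5.98941246e-03,  1.26420176e-05]), 'position': array([0.18760205, 0.64789186, 0.23034621]), 'eef_rot': array([ 3.13989108e+00, -1.70077544e-04, -2.81903638e-01]), 'contact_force': array([-0.19143634,  0.23184452,  0.01750088]), 'torque': array([-0.04411849,  0.00356677,  0.00634841]), 'finger_force': 0.0, 'opening': 1.0000422718290911}
top [[434.41008247   0.         259.91456263]
 [  0.         434.41008247 189.93094335]
 [  0.           0.           1.        ]] [ 0.41120391 -0.09671388  1.46195828] [ 0.13836436  0.00557141 -1.55871153] {'xyz', 'depth', 'K', 'frame', 'attitude'}
top stick 0.5 [268.3, 240.9, 36.7, 43.8] 219
top stick 0.5 [338.9, 190.4, 42.7, 39.4] 248
top stick 0.48 [298.2, 186.4, 11.7, 27.1] 114
top bowl 0.78 [141.0, 188.9, 4
[... 1001 characters left out ...]
, 59.8, 8.3] 235
side stick 0.35 [194.5, 321.9, 14.1, 9.6] 110
side stick 0.25 [160.6, 177.0, 26.7, 59.2] 1113
side bowl 0.79 [176.3, 280.6, 81.7, 76.4] 3771
side tumbler 0.96 [295.1, 175.1, 27.3, 40.7] 838
side tumbler 0.15 [160.2, 176.4, 32.2, 64.0] 1204
side bead0 0.7 [207.4, 321.0, 13.1, 9.8] 114
side bead0 0.52 [197.3, 303.4, 13.8, 15.7] 134
side bead0 0.47 [230.1, 309.6, 12.7, 11.8] 94
side stick_ball 0.73 [312.9, 160.8, 53.5, 8.8] 196
side stick_ball 0.7 [340.9, 213.0, 33.5, 54.2] 252
side stick_ball 0.61 [296.6, 148.4, 8.5, 42.4] 182
side stick_top 0.72 [335.8, 211.6, 36.0, 59.1] 300
side stick_top 0.65 [312.7, 160.1, 51.9, 11.1] 192
side stick_top 0.52 [296.6, 150.2, 10.4, 37.4] 146
```

Run:
```python
import cv2,numpy as np
a=cv2.imread("pics/top0.png");b=cv2.imread("pics/side0.png")
cv2.imwrite("pics/a.png",cv2.resize(a[100:310,120:400],(800,600),interpolation=cv2.INTER_CUBIC))
cv2.imwrite("pics/b.png",cv2.resize(b[130:370,130:450],(800,600),interpolation=cv2.INTER_CUBIC))
```

```text
(no output)
```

View pics/a.png

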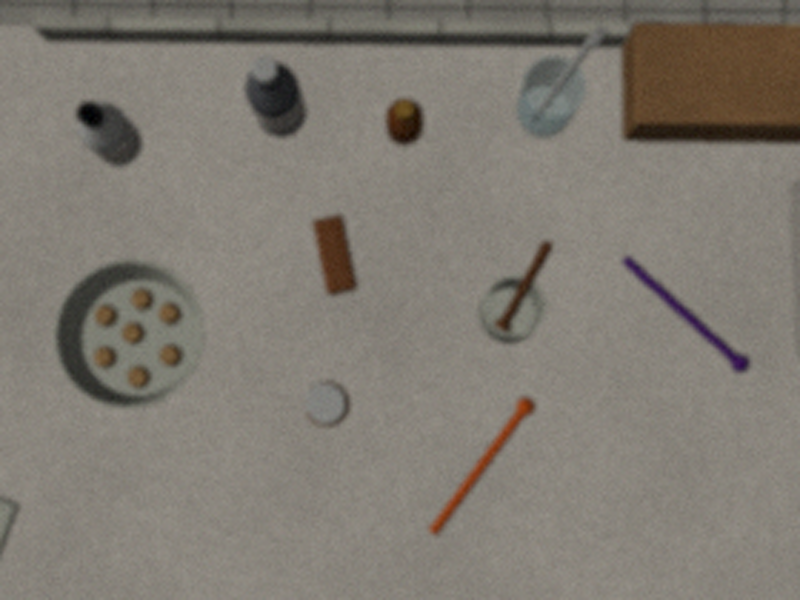

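View pics/b.png

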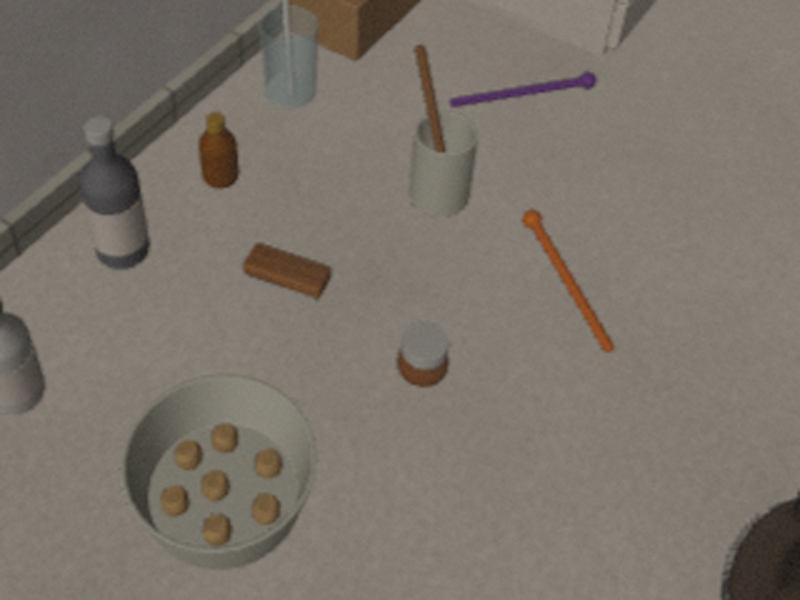

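The top view shows the bowl at left (crop 130,333) with a ring of six beads and one in the middle. The tumbler is at (512,310), with the brown stick leaning from its ball (503,323) to its top (546,245); the orange and purple sticks lie on the surface and are decoys.

```bash
cat > h.py <<'E'
import numpy as np,cv2,pickle
from scipy.spatial.transform import Rotation as R
from scipy.optimize import least_squares
def cloud(im):
    K=im["K"];d=im["depth"];v,u=np.mgrid[:d.shape[0],:d.shape[1]]
    p=np.stack([(u-K[0,2])/K[0,0]*d,-(v-K[1,2])/K[1,1]*d,-d],-1)
    P=p@R.from_euler("xyz",im["attitude"]).as_matrix().T+im["xyz"]
    P[d==0]=np.nan
    return P
def proj(im,X):
    c=(np.atleast_2d(X)-im["xyz"])@R.from_euler("xyz",im["attitude"]).as_matrix()
    K=im["K"];return np.stack([K[0,0]*c[:,0]/-c[:,2]+K[0,2],K[1,1]*-c[:,1]/-c[:,2]+K[1,2]],-1)
def circ(p):
    f=lambda q:np.hypot(p[:,0]-q[0],p[:,1]-q[1])-q[2]
    r=least_squares(f,[*p.mean(0)[:2],.05],loss="soft_l1",f_scale=.002);return r.x
E
python3 - <<'E'
from h import *
for c in("top","side"):
    im=pickle.load(open(f"{c}0.pkl","rb"));P=cloud(im)
    z=P[...,2];print(c,"table z",np.nanmedian(z))
    def box(u0,v0,u1,v1,lo,hi):
        Q=P[v0:v1,u0:u1].reshape(-1,3);return Q[(Q[:,2]>lo)&(Q[:,2]<hi)]
    B=dict(top=[(135,185,195,248),(285,180,318,225)],side=[(172,275,262,360),(290,144,326,222)])[c]
    q=box(*B[0],.06,.072);print("bowl",circ(q),len(q))
    q=box(*B[1],.093,.105);print("tumbler",circ(q),len(q),q.mean(0))
    # stick: brown pixels
    hsv=cv2.cvtColor(im["frame"],cv2.COLOR_BGR2HSV);u0,v0,u1,v1=B[1]
    m=np.zeros(z.shape,bool);m[v0:v1,u0:u1]=True
    m&=(hsv[...,1]>90)&(hsv[...,0]<20)
    Q=P[m];Q=Q[np.isfinite(Q).all(1)&(Q[:,2]>.02)&(Q[:,2]<.25)]
    print("stick",len(Q),m.sum(),Q[:,2].min(),Q[:,2].max())
    k=Q.mean(0);w=np.linalg.svd(Q-k)[2][0];w*=np.sign(w[2]);print(k,w,"tilt",np.degrees(np.arccos(w[2])),"az",np.degrees(np.arctan2(w[1],w[0])))
    v,u=np.nonzero(m);i=np.argsort(v);print("px top",u[i[:4]],v[i[:4]],"bot",u[i[-4:]],v[i[-4:]])
    u0,v0,u1,v1=B[0];m=np.zeros(z.shape,np.uint8);m[v0:v1,u0:u1]=1
    m*=((hsv[...,1]>75)&(hsv[...,0]<25)).astype(np.uint8)
    n,l,s,ce=cv2.connectedComponentsWithStats(m)
    for i in range(1,n):
        if s[i,4]>15: print("bead",s[i,4],np.nanmedian(P[l==i],0).round(4))
E
```

```text
top table z 0.0008725560758569006
bowl [0.51745149 0.22038796 0.08225632] 293
tumbler [ 0.54942659 -0.21131181  0.03235207] 89 [ 0.54960463 -0.21246095  0.09955896]
stick 80 80 0.0229222731265617 0.18204216987445276
[ 0.56812856 -0.22138155  0.10469231] [ 0.40956521 -0.19979177  0.89013459] tilt 27.10983569133049 az -26.00378285816782
px top [311 310 311 309] [185 186 186 187] bot [297 295 296 297] [213 214 214 214]
bead 33 [0.5599 0.2142 0.0302]
bead 35 [0.5397 0.2558 0.0301]
bead 35 [0.5435 0.1806 0.0297]
bead 36 [0.5199 0.2226 0.0304]
bead 37 [0.494  0.1792 0.0311]
bead 35 [0.4903 0.2538 0.0298]
bead 35 [0.4678 0.2146 0.0306]
side table z 0.0012510442330807559
bowl [0.51880616 0.22073887 0.08241841] 627
tumbler [ 0.55147542 -0.21107206  0.03239477] 174 [ 0.55186732 -0.21104382  0.09842325]
stick 150 150 0.06668393349033386 0.18003570089708176
[ 0.58143943 -0.2248834   0.12422143] [ 0.40803358 -0.18935409  0.89311456] tilt 26.73273087528878 az -24.894363008320497
px top [298 297 298 299] [148 149 149 149] bot [307 305 306 307] [189 190 190 190]
bead 98 [0.5424 0.1864 0.0276]
bead 104 [0.5585 0.2189 0.027 ]
bead 100 [0.4941 0.1838 0.0277]
bead 105 [0.5196 0.228  0.0281]
bead 112 [0.539  0.2601 0.0274]
bead 112 [0.4688 0.2192 0.0277]
bead 114 [0.4913 0.2591 0.0278]
```

```bash
cat >> h.py <<'E'
def rel(s,p,Rm):
    """shift/turn fractions from state s to pose (p,Rm)"""
    R0=R.from_euler("xyz",s["eef_rot"])
    return ((R0.inv().apply(np.array(p)-s["position"]))/.15).round(3),((R0.inv()*R.from_matrix(Rm)).as_rotvec()/np.pi).round(3)
W=np.array([.409,-.195,.891]);W/=np.linalg.norm(W)
BALL=np.array([.5337,-.2049,.016])
def axframe(w,psi):
    z=-w;y=np.array([np.sin(psi),-np.cos(psi),0]);y-=z*(y@z);y/=np.linalg.norm(y);return np.stack([np.cross(y,z),y,z],1)
PSI=np.arctan2(W[1],W[0])
E
python3 - <<'E'
from h import *
from workcell import robot
s=robot.read_state();print(rel(s,BALL+.215*W,axframe(W,PSI)))
P=cloud(pickle.load(open("top0.pkl","rb"))).reshape(-1,3)
q=P[(P[:,0]>.62)&(P[:,1]<-.1)&(P[:,2]>.05)]
for a in range(-10,-60,-5):
    k=q[(q[:,1]<a/100)&(q[:,1]>=a/100-.05)]
    if len(k):print(a,len(k),k[:,0].min().round(3),k[:,2].max().round(3))
E
```

```text
(array([4.439, 4.928, 0.158]), array([ 0.012, -0.149,  0.051]))
-10 195 0.758 0.114
-15 192 0.876 0.113
-20 312 0.762 0.119
-25 440 0.76 0.186
-30 267 0.761 0.182
-35 753 0.758 0.116
-40 737 0.758 0.118
-45 749 0.758 0.118
-50 1256 0.62 0.245
-55 1034 0.62 0.248
```

Call:
{"api": "apply_moves", "payload": {"targets": [[[0.12,0.14,-0.15],[0,0,0],0.2],[[0.37,0.41,-0.3],[0,0,0],0.2],[[0.63,0.7,-0.4],[0,0,0],0.2],[[0.888,0.986,-0.4],[0,0,0],0.2]]}}

```text
t: 1.2
position: [0.2753, 0.4682, 0.2929]
eef_rot: [-3.139, -0.0, -0.281]
contact_force: [0.7, 0.3, 0.8]
opening: 0.602
finger_force: 0.0
```

Call:
{"api": "apply_moves", "payload": {"targets": [[[0.22,0.25,0],[0,0,0],0.2],[[0.44,0.49,0],[0,0,0],0.2],[[0.66,0.74,0],[0,0,0],0.2],[[0.888,0.986,0],[0,0,0],0.2]]}}

```text
t: 1.7
position: [0.3617, 0.2886, 0.2917]
eef_rot: [-3.141, -0.0, -0.281]
contact_force: [0.5, -0.1, -0.2]
opening: 0.6
finger_force: 0.0
```

Call:
{"api": "apply_moves", "payload": {"targets": [[[0.22,0.25,0],[0,0,0],0.2],[[0.44,0.49,0],[0,0,0],0.2],[[0.66,0.74,0],[0,0,0],0.2],[[0.888,0.986,0],[0,0,0],0.2]]}}

```text
t: 2.2
position: [0.4486, 0.1095, 0.2918]
eef_rot: [-3.141, -0.001, -0.281]
contact_force: [0.7, 0.8, -0.1]
opening: 0.598
finger_force: 0.0
```

Call:
{"api": "apply_moves", "payload": {"targets": [[[0.22,0.25,0],[0,0,0],0.2],[[0.44,0.49,0],[0,0,0],0.2],[[0.66,0.74,0],[0,0,0],0.2],[[0.888,0.986,0],[0,0,0],0.2]]}}

```text
t: 2.7
position: [0.5355, -0.0697, 0.2917]
eef_rot: [-3.141, -0.001, -0.282]
contact_force: [1.0, 1.0, -0.4]
opening: 0.599
finger_force: 0.0
```

Run:
```python
from h import *
from workcell import robot
s=robot.read_state();print(s["t"],s["position"],s["eef_rot"],s["joint_pos"].round(2),s["opening"]);print(rel(s,BALL+.215*W,axframe(W,PSI)))
```

```text
2.7 [ 0.53554258 -0.06973566  0.29165563] [-3.14122847e+00 -7.73278746e-04 -2.81790501e-01] [ 0.23  0.1  -0.19  0.   -1.28  1.06] 0.5989749983039112
(array([0.879, 0.975, 0.56 ]), array([ 0.012, -0.15 ,  0.051]))
```

Call:
{"api": "apply_moves", "payload": {"targets": [[[0.22,0.25,0],[0.003,-0.04,0.013],0.2],[[0.44,0.49,0],[0.006,-0.08,0.026],0.2],[[0.66,0.74,0.1],[0.009,-0.11,0.038],0.2],[[0.879,0.975,0.3],[0.012,-0.15,0.051],0.2],[[0.879,0.975,0.56],[0.012,-0.15,0.051],0.2],[[0.879,0.975,0.56],[0.012,-0.15,0.051],0.2]]}}

```text
t: 3.45
position: [0.6195, -0.2454, 0.2014]
eef_rot: [3.138, 0.482, -0.448]
contact_force: [-0.2, 0.5, 1.2]
opening: 0.598
finger_force: 0.0
```

Run:
```python
from h import *
from workcell import robot
s=robot.read_state();print(s["position"],s["joint_pos"].round(2));print(rel(s,BALL+.119*W,axframe(W,PSI)))
for c in("top","side"):
    im=robot.get_image(c);cv2.imwrite(f"pics/{c}1.png",im["frame"])
a=cv2.resize(cv2.imread("pics/top1.png")[120:280,240:400],(400,400));b=cv2.resize(cv2.imread("pics/side1.png")[80:240,220:380],(400,400))
cv2.imwrite("pics/c.png",np.hstack([a,b]))
```

```text
[ 0.61952269 -0.24542931  0.20142962] [-0.16  0.67  0.42 -0.13 -1.79  1.29]
(array([0.003, 0.001, 0.595]), array([ 0.001,  0.004, -0.001]))
```

View pics/c.png

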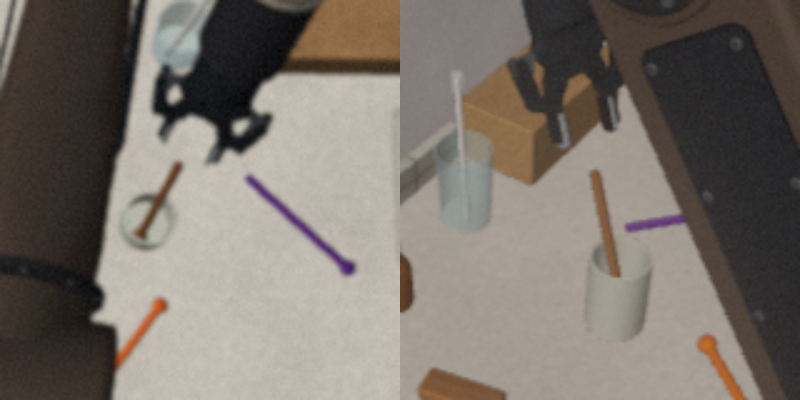

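Both views show the open fingers straddling the line of the stick, just above its top end (left view 180,165). The glass and box are clear, so I'll descend and grip.

Call:
{"api": "apply_moves", "payload": {"targets": [[[0,0,0.15],[0,0.002,0],0.2],[[0,0,0.3],[0,0.004,0],0.2],[[0,0,0.45],[0,0.004,0],0.2],[[0.003,0,0.595],[0,0.004,0],0.2],[[0.003,0,0.595],[0,0.004,0],-0.2],[[0.003,0,0.595],[0,0.004,0],-0.6],[[0.003,0,0.595],[0,0.004,0],-1],[[0.003,0,0.595],[0,0.004,0],-1],[[0.003,0,0.595],[0,0.004,0],-1],[[0.003,0,0.595],[0,0.004,0],-1],[[0.003,0,0.595],[0,0.004,0],-1]]}}

```text
t: 4.92
position: [0.5863, -0.2288, 0.1305]
eef_rot: [3.141, 0.455, -0.445]
contact_force: [1.7, -0.2, 9.0]
opening: 0.122
finger_force: 58.5
```

Run:
```python
from h import *
from workcell import robot
s=robot.read_state();print(s["position"],s["eef_rot"],s["contact_force"],s["opening"],s["finger_force"],s["torque"])
Rm=axframe(W,PSI);h=W[:2]/np.linalg.norm(W[:2])
for up,sh in((.02,.006),(.05,.010),(.115,.010)):print(rel(s,s["position"]+[*(h*sh),up],Rm)[0])
```

```text
[ 0.58629013 -0.22883123  0.13045299] [ 3.14071059  0.45506602 -0.444505  ] [ 1.66628448 -0.23919302  8.98746918] 0.12153678087920312 58.46536695957184 [-0.11796868 -0.58621002 -0.10883601]
[-0.023  0.    -0.137]
[-0.087  0.    -0.329]
[-0.277  0.001 -0.718]
```

Call:
{"api": "apply_moves", "payload": {"targets": [[[-0.015,0,-0.08],[0,0,0],-1],[[-0.023,0,-0.137],[0,0,0],-1],[[-0.055,0,-0.23],[0,0,0],-1],[[-0.087,0,-0.329],[0,0,0],-1],[[-0.15,0,-0.46],[0,0,0],-1],[[-0.21,0,-0.59],[0,0,0],-1],[[-0.277,0,-0.718],[0,0,0],-1],[[-0.34,0,-0.85],[0,0,0],-1],[[-0.34,0,-0.85],[0,0,0],-1]]}}

```text
t: 6.05
position: [0.5953, -0.233, 0.2672]
eef_rot: [3.141, 0.455, -0.445]
contact_force: [-0.3, 0.2, -0.3]
opening: 0.123
finger_force: 58.4
```

Run:
```python
from h import *
from workcell import robot
s=robot.read_state();print(s["t"],s["position"],s["eef_rot"],s["contact_force"],s["opening"],s["finger_force"])
# go vertical, yaw -pi/4 for diagonal travel
for c in("top","side"):
    im=robot.get_image(c);pickle.dump(im,open(f"{c}2.pkl","wb"))
    f=im["frame"];Rm=R.from_euler("xyz",s["eef_rot"]).as_matrix()
    for L in(.1285,-.0515):
        q=proj(im,s["position"]+Rm[:,2]*L)[0];print(c,L,q.round(1));cv2.circle(f,tuple(int(round(v)) for v in q),3,(0,255,0),1)
    cv2.imwrite(f"pics/{c}2.png",f)
p=s["position"]+[0,0,.0]
ps=-np.pi/4
print(rel(s,[.55,-.211,.30],axframe(np.array([0,0,1.]),ps)))
a=cv2.resize(cv2.imread("pics/top2.png")[120:280,240:400],(400,400));b=cv2.resize(cv2.imread("pics/side2.png")[80:240,220:380],(400,400))
cv2.imwrite("pics/d.png",np.hstack([a,b]))
```

```text
6.05 [ 0.59527366 -0.23296594  0.26724251] [ 3.14140446  0.45526134 -0.44484438] [-0.29849632  0.23053357 -0.32859404] 0.12290148205108196 58.40421795845032
top 0.1285 [299.8 206.5]
top -0.0515 [317.7 174.1]
side 0.1285 [311.2 170.6]
side -0.0515 [298.8 103.4]
(array([-0.397, -0.002, -0.049]), array([0.025, 0.143, 0.107]))
```

View pics/d.png

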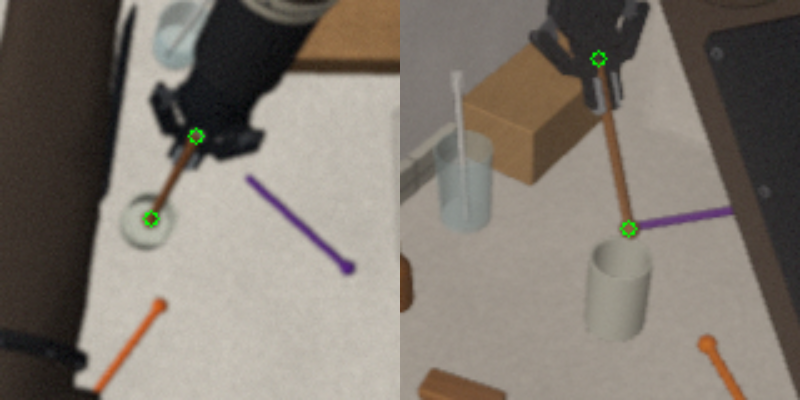

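Both views show the stick clear of the tumbler, with the predicted ball position (628,228 in the right view) right on the ball. I'll turn the stick upright, carry it to the bowl and check again.

Call:
{"api": "apply_moves", "payload": {"targets": [[[-0.1,0,-0.08],[0.006,0.036,0.027],-1],[[-0.2,0,-0.08],[0.012,0.072,0.053],-1],[[-0.3,0,-0.06],[0.018,0.107,0.08],-1],[[-0.397,-0.002,-0.049],[0.025,0.143,0.107],-1],[[-0.397,-0.002,-0.049],[0.025,0.143,0.107],-1]]}}

```text
t: 6.78
position: [0.5466, -0.2097, 0.2985]
eef_rot: [3.141, 0.004, -0.787]
contact_force: [0.4, -0.4, 0.5]
opening: 0.12
finger_force: 58.4
```

Call:
{"api": "apply_moves", "payload": {"targets": [[[-0.15,-0.15,0],[0,0,0],-1],[[-0.4,-0.38,0],[0,0,0],-1],[[-0.65,-0.62,0],[0,0,0],-1],[[-0.9,-0.85,0],[0,0,0],-1]]}}

```text
t: 7.28
position: [0.5443, -0.0236, 0.2971]
eef_rot: [3.138, 0.007, -0.787]
contact_force: [0.3, -0.6, 0.1]
opening: 0.122
finger_force: 58.5
```

Call:
{"api": "apply_moves", "payload": {"targets": [[[-0.25,-0.23,0],[0,0,0],-1],[[-0.5,-0.46,0],[0,0,0],-1],[[-0.75,-0.68,0],[0,0,0],-1],[[-0.95,-0.87,0],[0,0,0],-1],[[-0.95,-0.87,0],[0,0,0],-1]]}}

```text
t: 7.9
position: [0.5362, 0.1705, 0.2971]
eef_rot: [3.137, 0.007, -0.784]
contact_force: [0.3, 0.1, 0.0]
opening: 0.122
finger_force: 58.5
```

Run:
```python
from h import *
from workcell import robot
s=robot.read_state();print(s["t"],s["position"],s["eef_rot"],s["contact_force"],s["opening"],s["joint_pos"].round(2))
V=axframe(np.array([0,0,1.]),-np.pi/4)
for z in(.26,.20,.165,.1515):print(rel(s,[.4972,.2101,z],V))
for c in("top","side"):
    im=robot.get_image(c);Rm=R.from_euler("xyz",s["eef_rot"]).as_matrix()
    q=proj(im,s["position"]+Rm[:,2]*.1285)[0];print(c,q)
    f=im["frame"];u,v=q.astype(int);cv2.circle(f,(u,v),4,(0,255,0),1);cv2.imwrite(f"pics/{c}3.png",cv2.resize(f[max(0,v-80):v+80,max(0,u-80):u+80],(400,400)))
cv2.imwrite("pics/e.png",np.hstack([cv2.imread("pics/top3.png"),cv2.imread("pics/side3.png")]))
```

```text
7.9 [0.53620578 0.17054915 0.29711373] [ 3.13698918  0.00661063 -0.78362831] [0.31853855 0.06501325 0.03626217] 0.12160294313918626 [ 0.65  0.14 -0.13 -0.01 -1.31  0.14]
(array([-0.369, -0.004,  0.25 ]), array([0.001, 0.002, 0.001]))
(array([-0.366, -0.006,  0.65 ]), array([0.001, 0.002, 0.001]))
(array([-0.364, -0.007,  0.883]), array([0.001, 0.002, 0.001]))
(array([-0.364, -0.008,  0.973]), array([0.001, 0.002, 0.001]))
top [173.45974863 207.50607476]
side [222.43953841 265.9437003 ]
```

View pics/e.png

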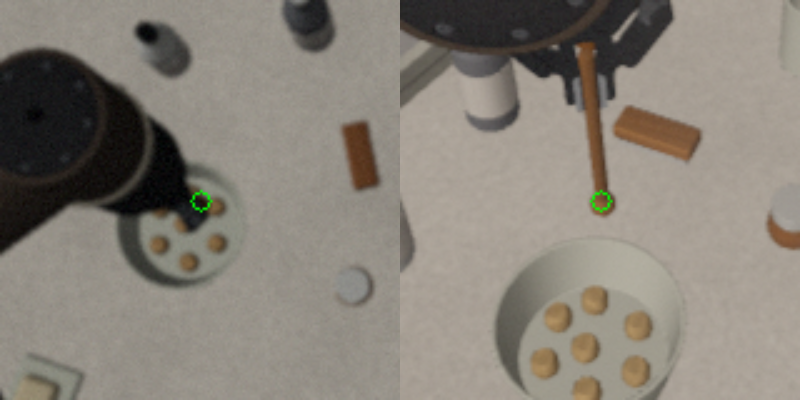

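The stick hangs upright by the bowl, with the predicted ball (right view 600,202) within about a pixel of the real one. I'll lower it into the pocket between the middle, near and near-right beads, and stop above the floor.

Call:
{"api": "apply_moves", "payload": {"targets": [[[-0.18,-0.004,0.1],[0.001,0.002,0.001],-1],[[-0.369,-0.004,0.25],[0.001,0.002,0.001],-1],[[-0.366,-0.006,0.45],[0.001,0.002,0.001],-1],[[-0.366,-0.006,0.65],[0.001,0.002,0.001],-1],[[-0.365,-0.007,0.75],[0.001,0.002,0.001],-1],[[-0.364,-0.007,0.82],[0.001,0.002,0.001],-1],[[-0.364,-0.007,0.85],[0.001,0.002,0.001],-1],[[-0.364,-0.007,0.85],[0.001,0.002,0.001],-1]]}}

```text
t: 9.0
position: [0.4981, 0.2077, 0.1717]
eef_rot: [-3.14, -0.001, -0.79]
contact_force: [-0.1, 0.3, -0.0]
opening: 0.124
finger_force: 58.5
```

Run:
```python
from h import *
from workcell import robot
s=robot.read_state();print(s["t"],s["position"],s["eef_rot"],s["contact_force"])
V=axframe(np.array([0,0,1.]),-np.pi/4)
print("pocket",rel(s,[.4972,.2101,.1515],V))
for d in((-.030,-.019),(-.036,-.019),(-.040,-.012),(-.041,-.003)):print(rel(s,[.518+d[0],.2206+d[1],.1515],V)[0])
im=robot.get_image("side");b=im["frame"]
cv2.imwrite("pics/f.png",cv2.resize(b[220:380,130:330],(800,640))[:600])
```

```text
9.0 [0.49812421 0.20772351 0.17169926] [-3.13993284e+00 -9.61379531e-04 -7.90365145e-01] [-0.07232069  0.26079116 -0.0441521 ]
pocket (array([-0.016, -0.007,  0.135]), array([-0.001, -0.   , -0.002]))
[-0.019  0.077  0.135]
[-0.047  0.105  0.134]
[-0.099  0.091  0.134]
[-0.146  0.054  0.134]
```

View pics/f.png

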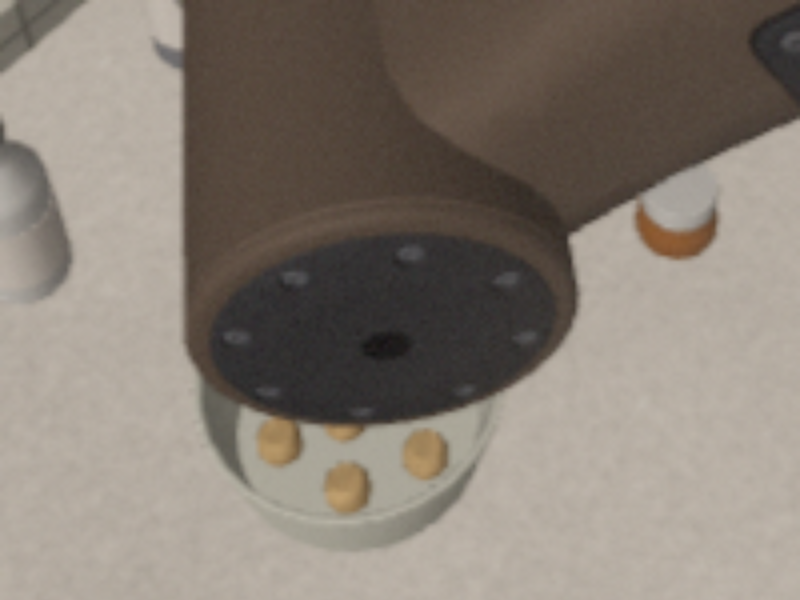

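The arm hides the ball in this view; the visible beads (346,487 / 425,455 / 279,441) are undisturbed. I'll go on by pose and force.

Call:
{"api": "apply_moves", "payload": {"targets": [[[-0.016,-0.007,0.03],[0,0,0],-1],[[-0.016,-0.007,0.065],[0,0,0],-1],[[-0.016,-0.007,0.1],[0,0,0],-1],[[-0.016,-0.007,0.13],[0,0,0],-1],[[-0.016,-0.007,0.13],[0,0,0],-1]]}}

```text
t: 9.68
position: [0.4967, 0.21, 0.1513]
eef_rot: [-3.141, -0.001, -0.79]
contact_force: [0.7, -0.1, -0.1]
opening: 0.123
finger_force: 58.5
```

Run:
```python
from h import *
from workcell import robot
s=robot.read_state();print(s["t"],s["position"],s["eef_rot"],s["contact_force"],s["torque"])
V=axframe(np.array([0,0,1.]),-np.pi/4)
for d in((-.030,-.019),(-.036,-.019),(-.040,-.012),(-.041,-.003)):print(rel(s,[.518+d[0],.2206+d[1],.1505],V)[0])
```

```text
9.675 [0.49671187 0.20997442 0.15133454] [-3.14126033e+00 -7.51770025e-04 -7.90308831e-01] [ 0.69443451 -0.0514033  -0.07788702] [-0.00303411  0.00248224  0.00622164]
[-0.001  0.081  0.006]
[-0.029  0.109  0.006]
[-0.081  0.095  0.005]
[-0.129  0.058  0.005]
```

Now sweep round to the middle of the near side, then feel for the floor.

Call:
{"api": "apply_moves", "payload": {"targets": [[[0,0.04,0],[0,0,0],-1],[[-0.001,0.081,0.006],[0,0,0],-1],[[-0.029,0.109,0.006],[0,0,0],-1],[[-0.055,0.105,0.005],[0,0,0],-1],[[-0.081,0.095,0.005],[0,0,0],-1],[[-0.105,0.08,0.005],[0,0,0],-1],[[-0.129,0.058,0.005],[0,0,0],-1],[[-0.129,0.058,0.005],[0,0,0],-1]]}}

```text
t: 10.68
position: [0.4782, 0.2188, 0.1517]
eef_rot: [-3.138, -0.002, -0.789]
contact_force: [5.1, -1.0, 2.0]
opening: 0.122
finger_force: 59.2
```

Call:
{"api": "apply_moves", "payload": {"targets": [[[0,0,0.01],[0,0,0],-1],[[0,0,0.018],[0,0,0],-1],[[0,0,0.018],[0,0,0],-1]]}}

```text
t: 11.05
position: [0.4782, 0.2184, 0.1489]
eef_rot: [-3.138, -0.002, -0.79]
contact_force: [4.5, -1.8, 1.8]
opening: 0.121
finger_force: 59.1
```

Call:
{"api": "apply_moves", "payload": {"targets": [[[0.02,-0.02,0],[0,0,0],-1],[[0.02,-0.02,0],[0,0,0],-1]]}}

```text
t: 11.3
position: [0.4811, 0.2178, 0.1479]
eef_rot: [-3.141, -0.0, -0.791]
contact_force: [2.7, -1.0, -0.2]
opening: 0.123
finger_force: 58.7
```

Run:
```python
from h import *
from workcell import robot
s=robot.read_state();print(s["position"],s["eef_rot"],s["contact_force"],s["torque"])
im=robot.get_image("top");f=im["frame"];Rm=R.from_euler("xyz",s["eef_rot"]).as_matrix()
q=proj(im,s["position"]+Rm[:,2]*.1285)[0];print(q)
im2=robot.get_image("side")
g=cv2.resize(f[175:255,125:205],(400,400),interpolation=cv2.INTER_CUBIC);
g2=cv2.resize(im2["frame"][270:370,170:270],(400,400),interpolation=cv2.INTER_CUBIC);print(proj(im2,s["position"]+Rm[:,2]*.1285))
cv2.imwrite("pics/g.png",np.hstack([g,g2]))
```

```text
[0.48111302 0.2178367  0.14793655] [-3.14126501e+00 -2.12213136e-04 -7.90656266e-01] [ 2.72199555 -1.0254073  -0.15719879] [-0.07013842 -0.92351758  0.0319038 ]
[167.74725775 227.96950983]
[[232.05465246 331.2894723 ]]
```

View pics/g.png

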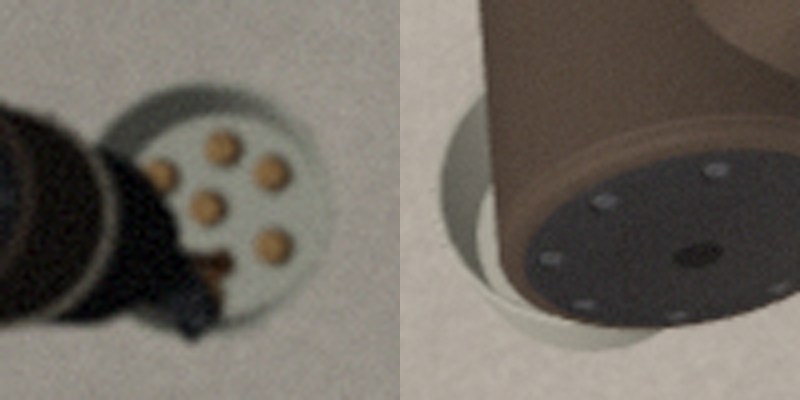

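The top view shows the ball (crop 215,262) where predicted, with the near bead hidden and lightly wedged at the wall. I'll back off and come round behind it at a larger radius, so that it is pushed tangentially.

Run:
```python
from h import *
from workcell import robot
s=robot.read_state()
V=axframe(np.array([0,0,1.]),-np.pi/4)
c=lambda r,a:(r*np.cos(np.radians(a)),r*np.sin(np.radians(a)))
for d in((-.031,-.006),(-.030,-.014),(-.035,-.019),c(.046,205),c(.046,200),c(.046,195),c(.046,190),c(.046,185),c(.046,181)):print(rel(s,[.518+d[0],.2206+d[1],.1485],V)[0])
```

```text
[ 0.043 -0.014 -0.004]
[ 0.085  0.019 -0.004]
[ 0.086  0.066 -0.004]
[ 0.056  0.1   -0.004]
[ 0.032  0.09  -0.004]
[ 0.008  0.077 -0.004]
[-0.015  0.063 -0.004]
[-0.036  0.047 -0.004]
[-0.052  0.033 -0.004]
```

Call:
{"api": "apply_moves", "payload": {"targets": [[[0.043,-0.014,-0.004],[0,0,0],-1],[[0.085,0.019,-0.004],[0,0,0],-1],[[0.086,0.066,-0.004],[0,0,0],-1],[[0.07,0.085,-0.004],[0,0,0],-1],[[0.056,0.1,-0.004],[0,0,0],-1],[[0.056,0.1,-0.004],[0,0,0],-1]]}}

```text
t: 12.15
position: [0.4764, 0.2014, 0.1491]
eef_rot: [-3.14, -0.001, -0.79]
contact_force: [0.1, 0.1, -0.5]
opening: 0.12
finger_force: 58.6
```

Call:
{"api": "apply_moves", "payload": {"targets": [[[-0.024,-0.01,0],[0,0,0],-1],[[-0.048,-0.023,0],[0,0,0],-1],[[-0.071,-0.037,0],[0,0,0],-1],[[-0.092,-0.053,0],[0,0,0],-1],[[-0.108,-0.067,0],[0,0,0],-1],[[-0.108,-0.067,0],[0,0,0],-1]]}}

```text
t: 12.9
position: [0.4727, 0.2202, 0.1491]
eef_rot: [-3.14, -0.001, -0.79]
contact_force: [4.0, -1.5, 1.3]
opening: 0.128
finger_force: 58.9
```

Call:
{"api": "apply_moves", "payload": {"targets": [[[0.03,0.02,0],[0,0,0],-1],[[0.09,0.02,0],[0,0,0],-1],[[0.13,-0.02,0],[0,0,0],-1],[[0.16,-0.06,0],[0,0,0],-1],[[0.16,-0.06,0],[0,0,0],-1]]}}

```text
t: 13.52
position: [0.4962, 0.2092, 0.1487]
eef_rot: [-3.141, -0.001, -0.791]
contact_force: [-0.3, 0.4, -0.6]
opening: 0.12
finger_force: 58.6
```

```bash
cat >> h.py <<'E'
def beads(im,box):
    u0,v0,u1,v1=box;P=cloud(im);hsv=cv2.cvtColor(im["frame"],cv2.COLOR_BGR2HSV)
    m=np.zeros(hsv.shape[:2],np.uint8);m[v0:v1,u0:u1]=1
    m*=((hsv[...,1]>75)&(hsv[...,0]<25)&(hsv[...,2]>70)).astype(np.uint8)
    n,l,s,c=cv2.connectedComponentsWithStats(m)
    for i in range(1,n):
        if s[i,4]>5: 
            q=np.nanmedian(P[l==i],0)-[.518,.2206,0];print("bead",s[i,4],(q*1e3).round(1),"ang",np.degrees(np.arctan2(q[1],q[0])).round(),c[i].round(1))
E
python3 - <<'E'
from h import *
from workcell import robot
s=robot.read_state();print(s["t"],s["position"],s["contact_force"],s["torque"])
beads(robot.get_image("top"),(135,185,195,248));print("side");beads(robot.get_image("side"),(172,275,262,360))
E
```

```text
13.525 [0.49617528 0.20918282 0.14867485] [-0.27519537  0.40731934 -0.61948953] [0.02531871 0.07479933 0.00671643]
bead 34 [41.5 -7.1 29.5] ang -10.0 [169.2 204.4]
bead 35 [ 25.4 -39.1  30.9] ang -57.0 [178.8 209.4]
bead 32 [ 1.8  0.1 31.1] ang 2.0 [166.4 216.2]
bead 35 [-24.1 -44.4  29.5] ang -119.0 [179.8 224.4]
bead 8 [-64.2  10.7  31.3] ang 171.0 [162.5 235.5]
side
bead 6 [-144.8  176.5  547. ] ang 129.0 [184.  275.7]
bead 297 [-169.9  183.8  559.3] ang 133.0 [195.4 287. ]
bead 14 [-181.1  169.6  568.4] ang 137.0 [213.9 276.9]
bead 32 [-186.8  165.8  569.3] ang 138.0 [220.8 277.3]
bead 19 [-197.9  158.1  568.5] ang 141.0 [235.2 277.1]
bead 6 [-141.   177.8  540.1] ang 128.0 [181.2 278.3]
bead 6 [-175.7  177.8  565.5] ang 135.0 [204.5 281.2]
bead 15 [-190.2  172.2  568.7] ang 138.0 [220.1 283. ]
bead 12 [-194.7  169.   569.2] ang 139.0 [225.4 282.8]
bead 20 [-202.3  166.8  568.7] ang 140.0 [233.3 285.2]
bead 6 [-188.2  177.2  568.4] ang 137.0 [215. 286.]
bead 6 [-207.   162.9  567.5] ang 142.0 [239.8 285.8]
bead 17 [-201.5  172.1  567.9] ang 140.0 [228.7 290.1]
bead 18 [-211.2  161.8  564.5] ang 143.0 [244.4 288.8]
bead 21 [-217.1  158.4  562.2] ang 144.0 [250.6 290.5]
bead 6 [-208.7  167.1  565.1] ang 141.0 [238.5 291.5]
bead 11 [-188.1  187.1  564. ] ang 135.0 [208.5 295.8]
bead 12 [-166.5  199.1  547.6] ang 130.0 [185.2 302.4]
bead 20 [-168.1  201.6  542.3] ang 130.0 [183.8 307.4]
bead 10 [-170.6  203.8  539.8] ang 130.0 [184.8 312. ]
bead 13 [-168.5  205.3  533.9] ang 129.0 [183.8 316. ]
bead 10 [-168.6  205.4  515.4] ang 129.0 [185.4 324.8]
bead 8 [-170.4  203.5  504.2] ang 130.0 [189.8 329.6]
bead 56 [-57.6  11.9  28.5] ang 168.0 [235.6 339.2]
bead 95 [-29.4  41.4  26.9] ang 125.0 [216.3 342.3]
```

Run:
```python
from h import *
from workcell import robot
s=robot.read_state()
V=axframe(np.array([0,0,1.]),-np.pi/4)
c=lambda r,a:(r*np.cos(np.radians(a)),r*np.sin(np.radians(a)))
for d in((-.032,-.019),c(.042,208),c(.050,206),c(.050,202),c(.050,198),c(.050,194),c(.05,190),c(.05,186),c(.05,182)):print(rel(s,[.518+d[0],.2206+d[1],.1485],V)[0])
```

```text
[-0.01   0.08   0.001]
[-0.03   0.108  0.001]
[-0.057  0.155  0.001]
[-0.078  0.147  0.001]
[-0.099  0.137  0.001]
[-0.12   0.126  0.001]
[-0.139  0.114  0.001]
[-0.158  0.1    0.001]
[-0.176  0.085  0.001]
```

Call:
{"api": "apply_moves", "payload": {"targets": [[[-0.01,0.04,0],[0,0,0],-1],[[-0.01,0.08,0],[0,0,0],-1],[[-0.03,0.108,0],[0,0,0],-1],[[-0.057,0.155,0],[0,0,0],-1],[[-0.078,0.147,0],[0,0,0],-1],[[-0.099,0.137,0],[0,0,0],-1],[[-0.099,0.137,0],[0,0,0],-1]]}}

```text
t: 14.5
position: [0.4707, 0.2056, 0.149]
eef_rot: [-3.14, -0.001, -0.79]
contact_force: [-0.8, 0.2, -0.8]
opening: 0.123
finger_force: 58.6
```

Call:
{"api": "apply_moves", "payload": {"targets": [[[-0.021,-0.011,0],[0,0,0],-1],[[-0.04,-0.023,0],[0,0,0],-1],[[-0.04,-0.023,0],[0,0,0],-1]]}}

```text
t: 14.88
position: [0.4691, 0.2122, 0.1491]
eef_rot: [-3.14, -0.001, -0.79]
contact_force: [1.2, -0.7, 0.5]
opening: 0.122
finger_force: 58.6
```

Call:
{"api": "apply_moves", "payload": {"targets": [[[0,0,0.007],[0,0,0],-1],[[0,0,0.013],[0,0,0],-1],[[0,0,0.013],[0,0,0],-1]]}}

```text
t: 15.25
position: [0.4688, 0.2118, 0.1469]
eef_rot: [-3.141, -0.001, -0.79]
contact_force: [2.2, -0.3, -1.0]
opening: 0.116
finger_force: 58.6
```

Call:
{"api": "apply_moves", "payload": {"targets": [[[0,0,0.005],[0,0,0],-1],[[0,0,0.005],[0,0,0],-1]]}}

```text
t: 15.5
position: [0.4688, 0.2119, 0.1462]
eef_rot: [-3.14, -0.001, -0.79]
contact_force: [1.0, -0.2, -0.1]
opening: 0.119
finger_force: 58.6
```

Call:
{"api": "apply_moves", "payload": {"targets": [[[0,0,0.004],[0,0,0],-1],[[0,0,0.004],[0,0,0],-1]]}}

```text
t: 15.75
position: [0.4689, 0.2119, 0.1457]
eef_rot: [-3.14, -0.001, -0.79]
contact_force: [-0.0, -0.5, 0.9]
opening: 0.121
finger_force: 58.7
```

Call:
{"api": "apply_moves", "payload": {"targets": [[[0,0,0.004],[0,0,0],-1],[[0,0,0.004],[0,0,0],-1]]}}

```text
t: 16.0
position: [0.4691, 0.2121, 0.1456]
eef_rot: [-3.14, -0.001, -0.79]
contact_force: [0.3, -0.8, 4.9]
opening: 0.12
finger_force: 59.1
```

Call:
{"api": "apply_moves", "payload": {"targets": [[[0,0,0.004],[0,0,0],-1],[[0,0,0.004],[0,0,0],-1]]}}

```text
t: 16.25
position: [0.4694, 0.2122, 0.1455]
eef_rot: [-3.139, -0.001, -0.79]
contact_force: [-0.9, -1.4, 8.4]
opening: 0.123
finger_force: 59.5
```

Floor felt at TCP z 0.1456. I'll raise about 1 mm clear of it and begin stirring.

Call:
{"api": "apply_moves", "payload": {"targets": [[[0,0,-0.013],[0,0,0],-1],[[0,0,-0.013],[0,0,0],-1]]}}

```text
t: 16.5
position: [0.4687, 0.2119, 0.1463]
eef_rot: [-3.14, -0.001, -0.79]
contact_force: [-0.3, -0.8, -0.5]
opening: 0.117
finger_force: 58.5
```

```bash
cat > st.py <<'E'
import sys
from h import *
from workcell import robot
s=robot.read_state();print(s["t"],s["position"],s["eef_rot"].round(4),s["contact_force"].round(1))
d=s["position"][:2]-[.518,.2206];print("r",np.hypot(*d),"a",np.degrees(np.arctan2(d[1],d[0])))
r,a0,step,n,z=map(float,sys.argv[1:])
V=axframe(np.array([0,0,1.]),-np.pi/4)
for i in range(1,int(n)+1):
    a=np.radians(a0-step*i);print(int(a0-step*i),rel(s,[.518+r*np.cos(a),.2206+r*np.sin(a),z],V)[0])
E
python3 st.py .050 190 15 12 .1467
```

```text
16.5 [0.46872308 0.2119083  0.14626872] [-3.1404e+00 -6.0000e-04 -7.9040e-01] [-0.3 -0.8 -0.5]
r 0.05003759075903407 a -169.99678910114835
175 [-0.064 -0.059 -0.003]
160 [-0.111 -0.132 -0.003]
145 [-0.138 -0.215 -0.003]
130 [-0.142 -0.302 -0.003]
115 [-0.124 -0.387 -0.002]
100 [-0.084 -0.464 -0.002]
85 [-0.026 -0.528 -0.002]
70 [ 0.048 -0.576 -0.002]
55 [ 0.13  -0.602 -0.002]
40 [ 0.217 -0.606 -0.002]
25 [ 0.302 -0.588 -0.002]
10 [ 0.38  -0.548 -0.002]
```

Call:
{"api": "apply_moves", "payload": {"targets": [[[-0.033,-0.028,-0.003],[0,0,0],-1],[[-0.064,-0.059,-0.003],[0,0,0],-1],[[-0.09,-0.094,-0.003],[0,0,0],-1],[[-0.111,-0.132,-0.003],[0,0,0],-1]]}}

```text
t: 17.0
position: [0.4713, 0.2381, 0.1468]
eef_rot: [-3.141, -0.001, -0.79]
contact_force: [2.8, -2.2, 0.2]
opening: 0.124
finger_force: 58.8
```

Call:
{"api": "apply_moves", "payload": {"targets": [[[-0.015,-0.04,0],[0,0,0],-1],[[-0.027,-0.083,0],[0,0,0],-1],[[-0.031,-0.126,0],[0,0,0],-1],[[-0.031,-0.17,0],[0,0,0],-1],[[-0.024,-0.213,0],[0,0,0],-1],[[-0.013,-0.255,0],[0,0,0],-1]]}}

```text
t: 17.75
position: [0.4968, 0.2652, 0.1465]
eef_rot: [3.14, -0.001, -0.79]
contact_force: [0.0, -4.7, 1.6]
opening: 0.125
finger_force: 59.1
```

```bash
python3 st.py .034 115 15 18 .1467
```

```text
17.75 [0.49675412 0.26521888 0.14654979] [ 3.1403e+00 -1.2000e-03 -7.9040e-01] [ 0.  -4.7  1.6]
r 0.04941894120189109 a 115.46208593244164
100 [ 0.125 -0.02  -0.001]
85 [ 0.164 -0.064 -0.001]
70 [ 0.214 -0.096 -0.001]
55 [ 0.271 -0.114 -0.001]
40 [ 0.33  -0.117 -0.001]
25 [ 0.387 -0.105 -0.001]
10 [ 0.44  -0.078 -0.001]
-5 [ 0.484 -0.038 -0.   ]
-20 [ 0.516  0.012 -0.   ]
-35 [ 0.534  0.068 -0.   ]
-50 [ 0.537  0.127 -0.   ]
-65 [ 0.524  0.185 -0.   ]
-80 [ 0.497  0.238 -0.   ]
-95 [ 0.458  0.282 -0.   ]
-110 [ 0.408  0.314 -0.   ]
-125 [ 0.352  0.332 -0.   ]
-140 [ 0.292  0.335 -0.   ]
-155 [ 0.235  0.322 -0.   ]
```

Call:
{"api": "apply_moves", "payload": {"targets": [[[0.05,-0.01,0],[0,0,0],-1],[[0.1,-0.018,0],[0,0,0],-1],[[0.145,-0.042,0],[0,0,0],-1],[[0.189,-0.08,0],[0,0,0],-1],[[0.242,-0.105,0],[0,0,0],-1],[[0.3,-0.116,0],[0,0,0],-1],[[0.33,-0.117,0],[0,0,0],-1]]}}

```text
t: 18.62
position: [0.5446, 0.2425, 0.1467]
eef_rot: [-3.141, -0.001, -0.791]
contact_force: [-0.7, 0.1, -0.1]
opening: 0.121
finger_force: 58.7
```

Call:
{"api": "apply_moves", "payload": {"targets": [[[0.057,0.012,0],[0,0,0],-1],[[0.11,0.039,0],[0,0,0],-1],[[0.154,0.079,0],[0,0,0],-1],[[0.186,0.129,0],[0,0,0],-1],[[0.204,0.185,0],[0,0,0],-1],[[0.207,0.244,0],[0,0,0],-1],[[0.194,0.302,0],[0,0,0],-1]]}}

```text
t: 19.5
position: [0.5323, 0.19, 0.147]
eef_rot: [-3.14, -0.001, -0.79]
contact_force: [-1.1, 2.3, 0.3]
opening: 0.122
finger_force: 58.6
```

Call:
{"api": "apply_moves", "payload": {"targets": [[[-0.027,0.053,0],[0,0,0],-1],[[-0.066,0.097,0],[0,0,0],-1],[[-0.116,0.129,0],[0,0,0],-1],[[-0.172,0.147,0],[0,0,0],-1],[[-0.232,0.15,0],[0,0,0],-1],[[-0.289,0.137,0],[0,0,0],-1]]}}

```text
t: 20.25
position: [0.4869, 0.2074, 0.1468]
eef_rot: [-3.141, -0.001, -0.79]
contact_force: [0.6, 0.0, -0.6]
opening: 0.117
finger_force: 58.5
```

```bash
python3 st.py .034 205 18 20 .1467
python3 - <<'E'
from h import *
from workcell import robot
im=robot.get_image("top");beads(im,(135,185,195,248));print("side");im=robot.get_image("side");im["frame"][:300]=0;beads(im,(190,300,262,360))
E
```

```text
20.25 [0.4869262  0.20736914 0.14684199] [-3.1407e+00 -8.0000e-04 -7.9010e-01] [ 0.6  0.  -0.6]
r 0.03377331615675861 a -156.93627307654728
187 [-0.056 -0.03   0.001]
169 [-0.104 -0.082  0.001]
151 [-0.134 -0.146  0.001]
133 [-0.143 -0.216  0.001]
115 [-0.13  -0.286  0.001]
97 [-0.096 -0.348  0.001]
79 [-0.044 -0.397  0.001]
61 [ 0.02  -0.427  0.001]
43 [ 0.09  -0.436  0.001]
25 [ 0.16  -0.423  0.001]
7 [ 0.222 -0.389  0.001]
-11 [ 0.27  -0.337  0.001]
-29 [ 0.301 -0.273  0.001]
-47 [ 0.31  -0.202  0.001]
-65 [ 0.296 -0.133  0.001]
-83 [ 0.262 -0.071  0.001]
-101 [ 0.211 -0.022  0.001]
-119 [0.147 0.008 0.001]
-137 [0.076 0.017 0.001]
-155 [0.007 0.004 0.001]
bead 34 [42.9 31.  30.8] ang 36.0 [157.6 203.5]
bead 34 [ 41.1 -38.4  30.8] ang -43.0 [178.7 204.5]
bead 39 [ 5.4 -1.4 29.2] ang -14.0 [167.1 214.9]
bead 36 [  6.3 -57.1  30.3] ang -84.0 [184.  214.6]
bead 35 [-36.8 -45.9  29.6] ang -129.0 [180.2 227.6]
side
bead 141 [-178.7  198.1  539.9] ang 132.0 [195.1 314.7]
bead 12 [-184.7  190.9  554.3] ang 134.0 [203.5 302.1]
bead 15 [-197.8  185.8  560.8] ang 137.0 [217.2 302. ]
bead 7 [-188.9  194.2  549.5] ang 134.0 [205.  309.1]
bead 84 [-12.9  55.6  29.2] ang 103.0 [206.  343.4]
bead 40 [-49.3  33.2  29.4] ang 146.0 [226.3 344.5]
```

```bash
python3 st.py .036 205 18 20 .1467
```

```text
20.35 [0.48710811 0.20772695 0.14686342] [-3.1404e+00 -8.0000e-04 -7.8930e-01] [ 0.1 -0.1  0.3]
r 0.03346676073010809 a -157.37787084255177
187 [-0.063 -0.017  0.001]
169 [-0.114 -0.072  0.001]
151 [-0.146 -0.14   0.001]
133 [-0.156 -0.214  0.001]
115 [-0.142 -0.288  0.001]
97 [-0.106 -0.354  0.001]
79 [-0.051 -0.405  0.002]
61 [ 0.017 -0.437  0.002]
43 [ 0.092 -0.447  0.002]
25 [ 0.165 -0.432  0.002]
7 [ 0.231 -0.396  0.002]
-11 [ 0.283 -0.342  0.002]
-29 [ 0.315 -0.274  0.002]
-47 [ 0.324 -0.199  0.002]
-65 [ 0.31  -0.125  0.001]
-83 [ 0.274 -0.06   0.001]
-101 [ 0.219 -0.008  0.001]
-119 [0.151 0.024 0.001]
-137 [0.077 0.033 0.001]
-155 [0.003 0.019 0.001]
```

Call:
{"api": "apply_moves", "payload": {"targets": [[[-0.063,-0.017,0],[0,0,0],-1],[[-0.114,-0.072,0],[0,0,0],-1],[[-0.146,-0.14,0],[0,0,0],-1],[[-0.156,-0.214,0],[0,0,0],-1],[[-0.142,-0.288,0],[0,0,0],-1],[[-0.106,-0.354,0],[0,0,0],-1]]}}

```text
t: 21.1
position: [0.5145, 0.2554, 0.1467]
eef_rot: [3.141, -0.001, -0.79]
contact_force: [-0.4, -3.4, 1.5]
opening: 0.123
finger_force: 58.7
```

Call:
{"api": "apply_moves", "payload": {"targets": [[[0.055,-0.051,0],[0,0,0],-1],[[0.123,-0.083,0],[0,0,0],-1],[[0.198,-0.093,0],[0,0,0],-1],[[0.271,-0.078,0],[0,0,0],-1],[[0.337,-0.042,0],[0,0,0],-1],[[0.389,0.012,0],[0,0,0],-1]]}}

```text
t: 21.85
position: [0.5547, 0.2123, 0.1472]
eef_rot: [-3.139, -0.001, -0.791]
contact_force: [0.2, -0.3, -0.8]
opening: 0.12
finger_force: 58.5
```

Call:
{"api": "apply_moves", "payload": {"targets": [[[0.032,0.068,0],[0,0,0],-1],[[0.041,0.143,0],[0,0,0],-1],[[0.027,0.217,0],[0,0,0],-1],[[-0.009,0.282,0],[0,0,0],-1],[[-0.064,0.334,0],[0,0,0],-1],[[-0.132,0.366,0],[0,0,0],-1],[[-0.206,0.375,0],[0,0,0],-1],[[-0.28,0.361,0],[0,0,0],-1]]}}

```text
t: 22.85
position: [0.4849, 0.2049, 0.1468]
eef_rot: [-3.141, -0.001, -0.79]
contact_force: [0.1, 0.4, -0.1]
opening: 0.122
finger_force: 58.6
```

```bash
python3 st.py .037 205 18 14 .1467
python3 - <<'E'
from h import *
from workcell import robot
im=robot.get_image("top");beads(im,(135,185,195,248));print("side");im=robot.get_image("side");im["frame"][:320]=0;beads(im,(190,300,262,360))
E
```

```text
22.85 [0.4849246  0.20487768 0.14682627] [-3.1413e+00 -9.0000e-04 -7.9010e-01] [ 0.1  0.4 -0.1]
r 0.03662203319266645 a -154.57602595896054
187 [-0.07  -0.035  0.001]
169 [-0.123 -0.092  0.001]
151 [-0.156 -0.161  0.001]
133 [-0.166 -0.238  0.001]
115 [-0.151 -0.314  0.001]
97 [-0.114 -0.381  0.001]
79 [-0.058 -0.434  0.001]
61 [ 0.012 -0.467  0.001]
43 [ 0.088 -0.477  0.001]
25 [ 0.164 -0.463  0.001]
7 [ 0.232 -0.426  0.001]
-11 [ 0.285 -0.369  0.001]
-29 [ 0.318 -0.3    0.001]
-47 [ 0.327 -0.223  0.001]
bead 41 [51.5 17.  31.5] ang 18.0 [162.2 200.9]
bead 35 [ 29.4 -46.2  30.1] ang -58.0 [181.2 207.6]
bead 36 [ 5.4 -0.9 30.8] ang -9.0 [167.1 215. ]
bead 34 [ -4.1 -57.6  30.5] ang -94.0 [184.  218.3]
bead 40 [-43.7 -37.6  30.3] ang -139.0 [177.5 230.2]
side
bead 11 [49.7 30.5 24.4] ang 32.0 [193.4 320.6]
bead 9 [-182.4  200.3  526.7] ang 132.0 [198.1 322.7]
bead 6 [-181.1  201.1  513.3] ang 132.0 [198. 329.]
bead 103 [-4.2 56.8 28.2] ang 94.0 [202.8 341.2]
bead 57 [-45.5  36.4  30.1] ang 141.0 [223.5 344.5]
```

Call:
{"api": "apply_moves", "payload": {"targets": [[[-0.07,-0.035,0],[0,0,0],-1],[[-0.123,-0.092,0],[0,0,0],-1],[[-0.156,-0.161,0],[0,0,0],-1],[[-0.166,-0.238,0],[0,0,0],-1],[[-0.151,-0.314,0],[0,0,0],-1],[[-0.114,-0.381,0],[0,0,0],-1],[[-0.058,-0.434,0],[0,0,0],-1]]}}

```text
t: 23.82
position: [0.5251, 0.255, 0.1461]
eef_rot: [3.138, -0.0, -0.791]
contact_force: [-2.1, -6.1, 3.4]
opening: 0.124
finger_force: 60.5
```

Call:
{"api": "apply_moves", "payload": {"targets": [[[0.07,-0.033,0],[0,0,0],-1],[[0.146,-0.043,0],[0,0,0],-1],[[0.222,-0.029,0],[0,0,0],-1],[[0.29,0.008,0],[0,0,0],-1],[[0.343,0.065,0],[0,0,0],-1],[[0.376,0.134,0],[0,0,0],-1],[[0.385,0.211,0],[0,0,0],-1]]}}

```text
t: 24.7
position: [0.5444, 0.193, 0.1474]
eef_rot: [-3.138, -0.001, -0.791]
contact_force: [-0.4, 3.3, 1.0]
opening: 0.128
finger_force: 58.8
```

```bash
python3 st.py .024 -47 0 1 .1467;python3 st.py .024 -47 0 1 .30
```

```text
24.7 [0.54444347 0.19299254 0.147387  ] [-3.1382e+00 -1.2000e-03 -7.9050e-01] [-0.4  3.3  1. ]
r 0.0382286381762204 a -46.233676368725135
-47 [-0.095  0.001  0.004]
24.7 [0.54444347 0.19299254 0.147387  ] [-3.1382e+00 -1.2000e-03 -7.9050e-01] [-0.4  3.3  1. ]
r 0.0382286381762204 a -46.233676368725135
-47 [-0.094 -0.003 -1.018]
```

Call:
{"api": "apply_moves", "payload": {"targets": [[[-0.035,0,0],[0,0,0],-1],[[-0.068,0,0],[0,0,0],-1],[[-0.068,0,-0.05],[0,0,0],-1],[[-0.068,0,-0.15],[0,0,0],-1],[[-0.068,0,-0.3],[0,0,0],-1],[[-0.068,0,-0.5],[0,0,0],-1],[[-0.068,0,-0.75],[0,0,0],-1],[[-0.068,0,-1],[0,0,0],-1],[[-0.068,0,-1],[0,0,0],-1]]}}

```text
t: 25.82
position: [0.5382, 0.2012, 0.3017]
eef_rot: [-3.133, -0.003, -0.79]
contact_force: [0.3, -0.1, -1.3]
opening: 0.123
finger_force: 58.6
```

Call:
{"api": "apply_moves", "payload": {"targets": [[[0.13,0.12,0],[0,0,0],-1],[[0.36,0.34,0],[0,0,0],-1],[[0.6,0.56,0],[0,0,0],-1],[[0.85,0.79,0],[0,0,0],-1]]}}

```text
t: 26.32
position: [0.5419, 0.0252, 0.2971]
eef_rot: [-3.14, -0.001, -0.79]
contact_force: [0.6, 0.0, -0.2]
opening: 0.123
finger_force: 58.6
```

Call:
{"api": "apply_moves", "payload": {"targets": [[[0.25,0.23,0],[0,0,0],-1],[[0.5,0.46,0],[0,0,0],-1],[[0.7,0.65,0],[0,0,0],-1],[[0.9,0.84,0],[0,0,0],-1],[[0.9,0.84,0],[0,0,0],-1]]}}

```text
t: 26.95
position: [0.5472, -0.1604, 0.2966]
eef_rot: [-3.141, -0.0, -0.794]
contact_force: [-0.4, 0.0, -0.7]
opening: 0.121
finger_force: 58.6
```

Run:
```python
from h import *
from workcell import robot
s=robot.read_state();print(s["t"],s["position"],s["eef_rot"],s["contact_force"],s["opening"])
im=robot.get_image("top");beads(im,(135,185,195,248))
f=cv2.resize(im["frame"][175:255,125:205],(400,400),interpolation=cv2.INTER_CUBIC)
im=robot.get_image("side");Rm=R.from_euler("xyz",s["eef_rot"]).as_matrix();print("side");beads(im,(172,275,262,360))
q=proj(im,s["position"]+Rm[:,2]*.1285)[0].astype(int);print(q);cv2.circle(im["frame"],tuple(int(v) for v in q),4,(0,255,0),1)
g=im["frame"][q[1]-80:q[1]+80,q[0]-80:q[0]+80];cv2.imwrite("pics/h.png",np.hstack([f,cv2.resize(g,(400,400))]))
# put-back waypoints: first tilted above tumbler
T=np.array([.5505,-.2112]);h=W[:2]/np.linalg.norm(W[:2]);Rm=axframe(W,PSI)
for zb,o in((.15,-.009),):
    b=np.array([*(T+h*o),zb]);print("tilted",rel(s,b+.1285*W,Rm))
```

```text
26.95 [ 0.5471515  -0.16043317  0.29656805] [-3.14121169e+00 -2.63115660e-04 -7.93578205e-01] [-0.42994598  0.03142555 -0.6861849 ] 0.12098788046539012
bead 41 [14.5 52.8 30.2] ang 75.0 [150.9 212. ]
bead 18 [ 0.1  5.4 33.6] ang 89.0 [164.9 215.5]
bead 41 [-34.8  44.1  28.5] ang 128.0 [152.7 227.1]
side
bead 94 [ 26.9 -43.8  27.7] ang -58.0 [221.2 301.3]
bead 96 [ -5.2 -51.9  27.6] ang -96.0 [234.4 305.9]
bead 104 [52.8  3.2 27.5] ang 4.0 [199.5 310.2]
bead 106 [-44.2 -33.9  27.5] ang -143.0 [243.2 321. ]
bead 109 [ 4.1  6.1 27.7] ang 56.0 [215.1 322.8]
bead 113 [14.3 56.7 27.1] ang 76.0 [196.7 337.6]
bead 75 [-32.1  45.3  29. ] ang 125.0 [216.7 344.9]
[300 175]
tilted (array([0.565, 0.109, 0.214]), array([-0.026, -0.148, -0.109]))
```

View pics/h.png

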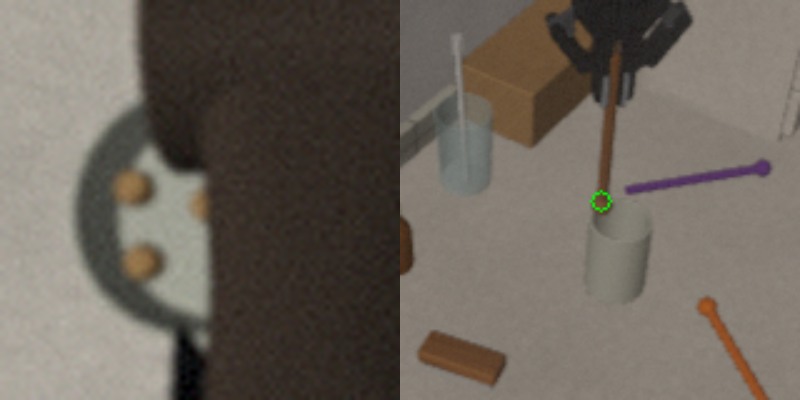

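Right view: the stick still hangs true (ball at 602,201) near the tumbler (618,250). All seven beads are in the bowl, and the six ring beads have each moved 20 mm or more. I'll put the stick back, leaning slightly less than it was.

Run:
```python
from h import *
from workcell import robot
s=robot.read_state()
T=np.array([.5505,-.2112]);h=W[:2]/np.linalg.norm(W[:2]);t=np.radians(22);w=np.array([*(h*np.sin(t)),np.cos(t)]);Rm=axframe(w,PSI)
p=lambda zb,o:np.array([*(T+h*o),zb])+.1285*w
print(rel(s,p(.15,-.008),Rm))
r={"position":p(.15,-.008),"eef_rot":R.from_matrix(Rm).as_euler("xyz")}
print(r)
for a in((.12,-.008),(.09,-.008),(.06,-.010),(.04,-.013),(.028,-.014),(.019,-.014)):print(a,rel(r,p(*a),Rm)[0])
```

```text
(array([0.516, 0.142, 0.184]), array([-0.021, -0.121, -0.109]))
{'position': array([ 0.58672987, -0.22847341,  0.26914313]), 'eef_rot': array([ 3.14159265,  0.38397244, -0.44489364])}
(0.12, -0.008) [ 0.075 -0.     0.185]
(0.09, -0.008) [ 0.15  -0.     0.371]
(0.06, -0.01) [ 0.212 -0.     0.561]
(0.04, -0.013) [ 0.244 -0.     0.692]
(0.028, -0.014) [ 0.268 -0.     0.769]
(0.019, -0.014) [ 0.29  -0.     0.825]
```

Call:
{"api": "apply_moves", "payload": {"targets": [[[0.13,0.04,0],[-0.005,-0.03,-0.027],-1],[[0.26,0.07,0],[-0.01,-0.06,-0.055],-1],[[0.39,0.11,0.05],[-0.016,-0.09,-0.082],-1],[[0.516,0.142,0.12],[-0.021,-0.121,-0.109],-1],[[0.516,0.142,0.184],[-0.021,-0.121,-0.109],-1],[[0.516,0.142,0.184],[-0.021,-0.121,-0.109],-1]]}}

```text
t: 27.8
position: [0.5869, -0.2271, 0.268]
eef_rot: [-3.141, 0.384, -0.443]
contact_force: [-0.7, -0.0, 0.7]
opening: 0.127
finger_force: 58.6
```

Run:
```python
from h import *
from workcell import robot
s=robot.read_state();print(s["position"],s["eef_rot"])
im=robot.get_image("side");Rm=R.from_euler("xyz",s["eef_rot"]).as_matrix();b=s["position"]+Rm[:,2]*.1285
f=im["frame"]
# column under ball on tumbler rim plane, and tumbler centre
for X,col in((b,(0,255,0)),([b[0],b[1],.1],(0,0,255)),([.5505,-.2112,.1],(255,0,0))):
    q=proj(im,X)[0];print(q);f[int(round(q[1])),int(round(q[0]))]=col
cv2.imwrite("pics/i.png",cv2.resize(f[90:250,220:380],(600,600),interpolation=cv2.INTER_NEAREST))
```

```text
[ 0.58692655 -0.22710375  0.26803021] [-3.14099093  0.38434922 -0.443299  ]
[310.91187842 171.98168346]
[309.39681365 185.30421557]
[308.07553469 183.23951403]
```

View pics/i.png

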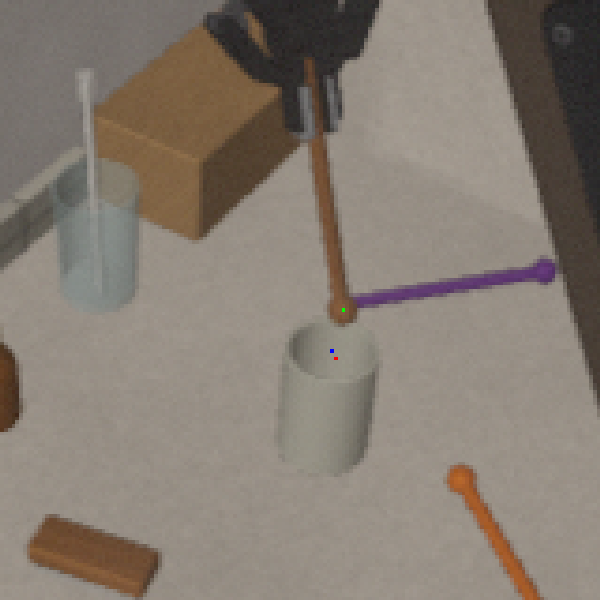

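The ball (green mark, 343,310) is right above the tumbler mouth (332,350), so I'll lower it in.

Call:
{"api": "apply_moves", "payload": {"targets": [[[0.075,0,0.185],[0,0,0],-1],[[0.15,0,0.371],[0,0,0],-1],[[0.18,0,0.466],[0,0,0],-1],[[0.212,0,0.561],[0,0,0],-1],[[0.228,0,0.626],[0,0,0],-1],[[0.244,0,0.692],[0,0,0],-1],[[0.268,0,0.765],[0,0,0],-1],[[0.28,0,0.8],[0,0,0],-1],[[0.28,0,0.8],[0,0,0],-1]]}}

```text
t: 28.98
position: [0.5816, -0.2254, 0.1418]
eef_rot: [-3.14, 0.384, -0.443]
contact_force: [-0.5, 0.2, 0.6]
opening: 0.124
finger_force: 58.6
```

Call:
{"api": "apply_moves", "payload": {"targets": [[[0.006,0,0.016],[0,0,0],-1],[[0.013,0,0.031],[0,0,0],-1],[[0.013,0,0.031],[0,0,0],-1]]}}

```text
t: 29.35
position: [0.5818, -0.2254, 0.1371]
eef_rot: [-3.14, 0.383, -0.443]
contact_force: [-0.3, -0.7, -0.5]
opening: 0.12
finger_force: 58.6
```

Call:
{"api": "apply_moves", "payload": {"targets": [[[0,0,0],[0,0,0],-0.7],[[0,0,0],[0,0,0],-0.4],[[0,0,0],[0,0,0],-0.1],[[0,0,0],[0,0,0],0.2],[[0,0,0],[0,0,0],0.2],[[0,0,0],[0,0,0],0.2]]}}

```text
t: 30.1
position: [0.5819, -0.2254, 0.1372]
eef_rot: [-3.14, 0.383, -0.443]
contact_force: [0.6, -0.2, 0.8]
opening: 0.599
finger_force: 0.0
```

Call:
{"api": "apply_moves", "payload": {"targets": [[[0,0,-0.1],[0,0,0],0.2],[[0,0,-0.25],[0,0,0],0.2],[[0,0,-0.45],[0,0,0],0.2],[[0,0,-0.7],[0,0,0],0.2],[[0,0,-1],[0,0,0],0.2],[[0,0,-1],[0,0,0],0.2]]}}

```text
t: 30.85
position: [0.6344, -0.251, 0.281]
eef_rot: [-3.139, 0.375, -0.443]
contact_force: [0.8, 0.3, 0.0]
opening: 0.604
finger_force: 0.0
```

Run:
```python
from h import *
from workcell import robot
s=robot.read_state();print(s["t"],s["position"],s["contact_force"])
im=robot.get_image("side");P=cloud(im);hsv=cv2.cvtColor(im["frame"],cv2.COLOR_BGR2HSV)
m=np.zeros(hsv.shape[:2],bool);m[135:222,285:330]=1;m&=(hsv[...,1]>90)&(hsv[...,0]<20)
Q=P[m];Q=Q[(Q[:,2]>.02)&(Q[:,2]<.2)];k=Q.mean(0);w=np.linalg.svd(Q-k)[2][0];w*=np.sign(w[2])
print(len(Q),k,w,Q[:,2].min(),Q[:,2].max(),"tilt",np.degrees(np.arccos(w[2])))
print("foot at .016",k-w*(k[2]-.016)/w[2])
beads(im,(172,275,262,360))
```

```text
30.85 [ 0.63436364 -0.25095091  0.28099633] [0.7540398  0.32969501 0.0462126 ]
156 [ 0.59303884 -0.23490107  0.12142   ] [-0.61857954  0.7131638   0.32978287] 0.021063520550849035 0.18322238581112593 tilt 70.74440269781826
foot at .016 [ 0.79077699 -0.46287449  0.016     ]
bead 92 [ 26.9 -44.1  27.9] ang -59.0 [221.2 301.2]
bead 95 [ -5.  -52.4  27.3] ang -95.0 [234.4 305.9]
bead 101 [52.7  3.6 27.2] ang 4.0 [199.5 310.1]
bead 107 [ 3.9  6.3 27.5] ang 58.0 [215.1 322.9]
bead 101 [-44.9 -33.8  27.7] ang -143.0 [243.3 321.1]
bead 112 [13.7 56.4 27.8] ang 76.0 [196.8 337.6]
bead 73 [-32.7  44.3  29.1] ang 126.0 [216.7 344.9]
```

Run:
```python
from h import *
from workcell import robot
a=robot.get_image("side")["frame"];b=robot.get_image("top")["frame"]
cv2.imwrite("pics/j.png",np.hstack([cv2.resize(a[100:260,240:400],(400,400)),cv2.resize(b[110:260,130:330],(400,400))]))
```

```text
(no output)
```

View pics/j.png

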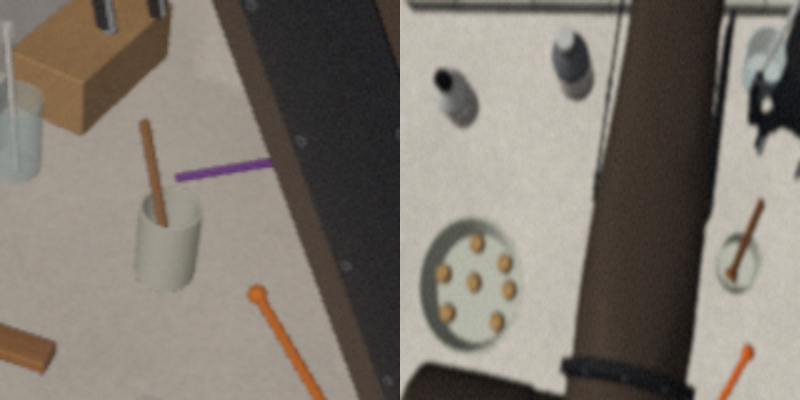

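The stick leans in its tumbler, ball down (left view 150,170; right view 733,270). The gripper is clear, and all seven beads are in the bowl (right view 475,282) and shifted.

```bash
python3 -c "
from workcell import robot
print(robot.sign_off())"
```

```text
the job is handed in; nothing more can be done
None
```

Job handed in: about 2.65 clockwise turns, each of the six ring beads shifted about 20 mm or more (the middle one hardly moved), none spilled, and the stick is back in its tumbler, ball down. Setting down wedged the near bead against the wall (up to about 5 N), so the touch-down was about 10° off the near-side middle (8 N peak), and stirring peaked at about 7 N.

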